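Index a bench carriage to its next hole

ROBOT

A 7-joint arm with a two-finger parallel gripper is mounted at the origin on the work surface. World frame = base frame: x ahead of the robot, y to its left, z up, the work surface at z = 0. Lengths are in m, angles in rad, forces in N, time in s.
With the tool pointing down it reaches from about 0.4 to 0.9 m from the base axis. Payload 5.5 kg.
Tool frame: the origin (TCP) lies midway between the tips of the shut fingers; the grasp point (between the pads) lies 19 mm behind it (bot.tcp_to_grasp is the distance from the TCP to the grasp point, in m); x points along the fingers, z is the direction in which the jaws open and shut, and the axes are right-handed (so a half turn about x gives the same grasp; the last joint's range is limited). The gripper opens to 92 mm and grips with 3 to 60 N. Pads are 19 mm wide; open, the fingers measure 130 mm over their backs; the gripper's body (75 mm by 190 mm) begins 47 mm behind the grasp point.
Start: joints at [-1.018, 0.501, -0.427, 1.55, 0.221, 1.138, -0.21], TCP at [0.186, 0.623, 0.227] pointing down, gripper open.
Joint ranges: [-2.88, 2.88], [-0.31, 2.03], [-1.54, 1.56], [0.2, 2.42], [-1.41, 4.55], [0.19, 2.02], [-2.57, 2.57]. Speed limits (rad/s): [2.57, 2.57, 3.14, 3.14, 3.14, 3.14, 3.14].

INTERFACE

Orientations are given as a unit quaternion [x, y, z, w].
In Python, from bench import monitor, imaging, workorder, nets, bot gives the robot as it stands. The module is installed in compiled form; this text tells all that it offers.
- The arm moves only by the tool move_arm, never from a script. Its argument "steps" is text: rows parted by semicolons, each of 7 numbers parted by spaces: the shift along the world's x, y, z in units of 40 mm (1.0 is 40 mm), then the turn, a rotation vector about the world's x, y, z in units of 8 degrees (1.0 is 8 degrees), then the gripper command: -1 is shut, 1 is fully open, values between are in proportion. A call has 1 to 8 rows; each row shifts and turns the pose as measured when the row begins; what a row does not reach is not made up. A row lasts 1/10 s, in which the tool goes at most 50 mm and 8.59 degrees, less where a joint would pass 70% of its speed; a pose out of reach is approached as far as the arm can. A call is refused whole if a number of a shift passes 1 or a number of a turn 1, either way. A call with a gripper value outside its range is refused whole. The fingers move at their own pace and stop on an object; the grip force is fixed at half the most. Time passes only in rows, so rows that do not move let the fingers close. It gives the time, the measured TCP pose, the force and the opening at its end, in the units of the state.
- monitor.read_state(): the state, without advancing time (a new reading comes with each control period).
- imaging.grab_frame(name): name is "side" or "top"; returns the picture (400x640x3 uint8, red, green, blue); there is no depth.
- imaging.get_calibration(name): a dict with "intrinsics" (3x3 intrinsics, pixels), "R" (3x3) and "t" (3): a world point X has camera coordinates R X + t. Camera axes: x right, y down, z forward; pixel columns grow to the right and rows downward; lengths in m; the calibration is good to about 2 mm. A picture is of the moment at which its call begins. get_calibration takes no time and is no camera call.
- workorder.finish_job(): hands the job in, once; it reports no verdict.
Trained networks look in the newest picture that a camera, given by its name, has taken for a name from the list of things; names that differ only in an ending like _2 or _b are one class to them, and where a whole thing is asked for, a point or a joint stands for the part that bears it (a point fixed in the world has none). Each returns a list of dicts, best first, with "conf" (0 to 1); they miss things now and then, are a little off and sometimes report something else, mostly with a low value. They report only what shows in the picture. A call takes as long as a camera call.
- nets.recognise(camera, thing): "at" ([row, column] as shares, 0 to 1, of the picture: columns of its width, rows of its height, amid what is visible of it).
- nets.place_of(camera, thing): "at" ([row, column] as shares, 0 to 1, of the picture: columns of its width, rows of its height: a listed point, or the origin of a listed thing).
The state is a dict: "clock": time; "joints": joint angles; "joint_vel": joint speeds; "tau": joint torques, N m; "ee_pos": TCP position; "orientation": TCP orientation; "contact_force": force on the tool from outside, world axes, zero at the start; "wrist_torque": the same for the moment, N m; "finger_gap": finger opening in m.
Only numpy, scipy, OpenCV 4.12 (cv2) and the standard library are available. Lean on these libraries where they do the work, as an engineer would, in place of code of your own. Each camera call takes 0.05 s, during which the arm holds its last target. There are 200 camera calls.

TASK

Move the aluminium carriage of the blue length-setting bench on to its next hole, towards the fixed anvil: pull up the black spring knob to free the pin, slide the carriage along, and let the pin snap fully home in the very next hole, not one further on. Be gentle: let the spring do the seating, never force the pin down, and never drag or ram it hard against the side of a hole. Let go of everything when done and leave the two rings and the micrometer where they are.

Things in the scene. Friction and masses are not known exactly. Their poses are not given: they have to be found in the camera images.
- bench: fixed blue bed, 120 x 290 mm (x, y), origin at the centre of its underside, on the table. Two rods carry the carriage along the bench's own +y, towards the fixed anvil (steel stub on the +y end block). End blocks: 42 mm high, 121 to 139 mm either side of the origin. A flat hole bar lies along the middle, top 24 mm above the table
- first_hole (a point): mouth of the first hole in the bar, 24 mm above the table; its y points along the slide. In line with the bar, towards +y, a steel strip (top 0.3 mm higher) has the next hole and one more 36 mm beyond it. The strip is set by hand: the next hole lies anywhere from 36 to 58 mm beyond the first and must be found by feel. Holes are 12 mm wide and 10 mm deep
- knob_center (a point): centre of the black plunger knob, an upright cylinder 25 mm in diameter, straight sides 10 mm below to 10 mm above this point, top 12 mm above. 76 mm above the table when the pin is home. It stands over the centre of the carriage (112 x 60 mm in the bench's x, y; flat top at 50 mm); a collar, 20 mm in diameter, rises to 58 mm under the knob. Nothing else on the bench is above 50 mm
- carriage (a joint): travel of the carriage along the bench's +y, m; about 0 at the first hole (start, up to 1 mm off), 0.036 to 0.058 at the next hole. It slides with about 1.5 N of friction with the pin up, about 3 N with the pin pressing on the bar or strip. Hard stops at -0.020 and 0.115
- plunger (a joint): lift of knob and pin, m; 0 = pin fully home, knob on the collar; 0.016 = hard upper stop. A spring pushes it down with 6.3 N at 0, 9.5 N at 0.009, 12 N at the stop. The pin leaves a hole at 0.009 to 0.0095, also its reading while it rides on bar or strip. Let go over a hole it snaps down by itself, even while the knob is pushed lightly sideways
- pin: flat-ended locking pin, 9 mm across (so 1.5 mm of play each side in a hole), moving with the knob; origin at the centre of its lower end, 15 mm above the table when home; hidden under the carriage; it stands no more than 25 N against bar, strip or hole side
- ring_a: loose steel ring, 68 mm outer and 34 mm inner diameter, 22 mm high, 0.4 kg; origin at the centre of its underside
- ring_b: another ring like ring_a
- micrometer: loose micrometer lying flat, about 140 x 45 x 18 mm, 0.25 kg; origin on the table below its spindle, which lies along its x

How it is judged:
By the outcome, as a careful person would: the job done as asked, in the order asked, and still so for the second after the job is handed in, with the robot touching nothing.
It also fails if it takes over 48 s, if anything falls off the work surface, if the arm or the gripper's body presses on something with over 40 N, if the wrist force passes 120 N, or if a joint passes its speed limit or range.

## Working session

There is one attempt and no reset: what is moved stays moved. The work goes in short steps, Python scripts to look and compute and a tool call to move; the robot and the scene stay as the last step left them, time stands still between calls to the robot, and variables do not carry over. Pictures are saved under pics/ and viewed, about 8 in all and at most 12, crops included, and the job is handed in when it is done.

Besides the shell and the picture viewer there is one more tool, called after "Emit:" as name(argument=value, ...), one argument or row to a line, values as JSON. move_arm: Moves the arm, as the interface text tells. Its arguments: {"type":"object","properties":{"steps":{"type":"string"}},"required":["steps"]}

```bash
mkdir -p pics; cat > h.py <<'E'
import numpy as np, cv2
from bench import monitor, imaging, workorder, nets, bot
def cal(c):
    d=imaging.get_calibration(c); return np.array(d["intrinsics"]),np.array(d["R"]),np.array(d["t"])
def ray(c,at):
    K,R,t=cal(c); d=R.T@np.linalg.inv(K)@np.array([at[1]*640,at[0]*400,1]); return -R.T@t,d
def onz(c,at,z):
    o,d=ray(c,at); return o+d*(z-o[2])/d[2]
def tri(a1,a2):
    A=[];b=[]
    for c,a in(("top",a1),("side",a2)):
        o,d=ray(c,a); d=d/np.linalg.norm(d); P=np.eye(3)-np.outer(d,d); A.append(P);b.append(P@o)
    return np.linalg.lstsq(np.vstack(A),np.hstack(b),rcond=None)[0]
def proj(c,X):
    K,R,t=cal(c); p=K@(R@np.array(X)+t); return p[:2]/p[2]
E
python3 - <<'E'
from h import *
np.set_printoptions(precision=4,suppress=True)
ims=[]
for c in("top","side"):
    im=imaging.grab_frame(c); cv2.imwrite(f"pics/{c}0.png",im[:,:,::-1])
    for n,z in(("bench",0),("first_hole",.024),("knob_center",.076),("ring_a",0),("micrometer",0)):
        for d in nets.place_of(c,n)[:2]: print(c,n,round(d["conf"],2),np.array(d["at"]),onz(c,d["at"],z))
s=monitor.read_state(); print(s["clock"],s["ee_pos"],s["orientation"],s["contact_force"],s["finger_gap"],bot.tcp_to_grasp)
E
```

```text
top bench 0.74 [0.5605 0.5523] [ 0.5489 -0.0247  0.    ]
top first_hole 0.59 [0.5258 0.5916] [ 0.5759 -0.0767  0.024 ]
top knob_center 0.4 [0.5185 0.5961] [ 0.5748 -0.0762  0.076 ]
top knob_center 0.17 [0.7078 0.577 ] [ 0.4269 -0.0496  0.076 ]
top ring_a 0.86 [0.445  0.4463] [0.6514 0.124  0.    ]
top ring_a 0.67 [0.396 0.543] [ 0.6955 -0.013   0.    ]
top micrometer 0.61 [0.7103 0.5734] [ 0.4217 -0.052   0.    ]
side bench 0.55 [0.6553 0.5044] [ 0.5529 -0.0123 -0.    ]
side first_hole 0.77 [0.6915 0.5484] [ 0.5754 -0.08    0.024 ]
side knob_center 0.69 [0.6348 0.5523] [ 0.5807 -0.0758  0.076 ]
side knob_center 0.47 [0.658  0.5089] [ 0.5312 -0.0744  0.076 ]
side ring_a 0.65 [0.5852 0.6097] [ 0.6975 -0.0036  0.    ]
side ring_a 0.58 [0.661  0.5064] [ 0.5528 -0.0181  0.    ]
side micrometer 0.9 [0.7582 0.4144] [ 0.4277 -0.0531  0.    ]
side micrometer 0.2 [0.5025 0.5259] [0.6444 0.1224 0.    ]
0.6 [0.1857 0.6229 0.2268] [-0.4226  0.5669  0.4226  0.567 ] [-0.3833 -0.9945  0.1797] 0.09199849713131172 0.0188
```

```bash
python3 - <<'E'
import cv2,numpy as np
a=cv2.imread("pics/top0.png");b=cv2.imread("pics/side0.png")
cv2.imwrite("pics/t1.png",cv2.resize(a[110:340,200:500],None,fx=2.6,fy=2.6,interpolation=cv2.INTER_CUBIC)); cv2.imwrite("pics/s1.png",b)
E
```

```text
(no output)
```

View pics/t1.png

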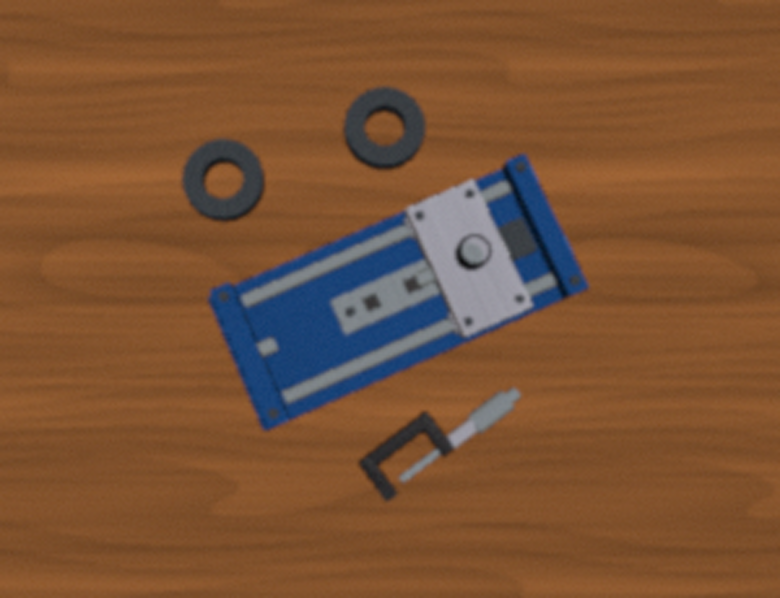

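View pics/s1.png

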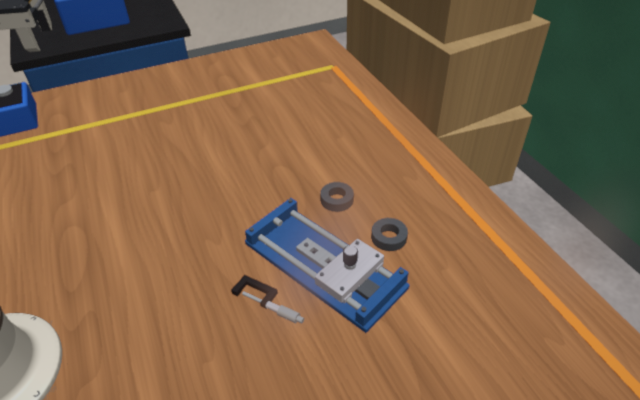

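The pictures show the bench with its anvil at the upper left in robot terms, crop (268,346) in the top view. The carriage knob is at (472,250). Two dark squares on the strip, (412,284) and (372,302), look like the next hole and the one beyond it. I'll work out positions from these.

```bash
python3 - <<'E'
from h import *
np.set_printoptions(precision=4,suppress=True)
f=lambda u,v:[(110+(v+.5)/2.6-.5)/400,(200+(u+.5)/2.6-.5)/640]
# outer corners of the end blocks at z=.042 (crop px)
C=[onz("top",f(*p),.042) for p in((212,291),(267,429),(588,288),(521,156))]
m1=(C[0]+C[1])/2;m2=(C[2]+C[3])/2
u=(m1-m2)[:2];L=np.linalg.norm(u);u/=L;n=np.array([-u[1],u[0]])
print("corners",C,"L",L,"W",np.linalg.norm(C[0]-C[1]),"yaw of +y",np.degrees(np.arctan2(u[1],u[0])),"centre",(m1+m2)/2)
g=cv2.imread("pics/top0.png",0)
def cent(p):
    c,r=int(200+p[0]/2.6),int(110+p[1]/2.6);w=5
    s=g[r-w:r+w+1,c-w:c+w+1].astype(float);W=np.clip(np.median(s)-25-s,0,None);Y,X=np.mgrid[r-w:r+w+1,c-w:c+w+1]
    return [((W*Y).sum()/W.sum())/400,((W*X).sum()/W.sum())/640]
ctr=((m1+m2)/2)[:2]
for nm,p,z in(("hole",(412,284),.0243),("hole3",(372,302),.0243),("screw",(350,312),.0243)):
    X=onz("top",f(*p),z);Y=onz("top",cent(p),z);print(nm,X,(X[:2]-ctr)@u,(X[:2]-ctr)@n,"cent",Y,(Y[:2]-ctr)@u)
k=onz("top",f(476,247),.088);print("knobtop",k,(k[:2]-ctr)@u,(k[:2]-ctr)@n)
cc=[onz("top",f(*p),.05) for p in((407,208),(473,181),(534,304),(466,337))];m=sum(cc)/4;print("carriage",m,(m[:2]-ctr)@u,(m[:2]-ctr)@n)
print("tri knob",tri([.5185,.5961],[.6348,.5523]))
E
```

```text
corners [array([0.55  , 0.1271, 0.042 ]), array([0.4419, 0.0822, 0.042 ]), array([ 0.5524, -0.1709,  0.042 ]), array([ 0.6595, -0.1211,  0.042 ])] L 0.27372967662539355 W 0.117115870197285 yaw of +y 113.69288623171394 centre [ 0.551  -0.0207  0.042 ]
hole [ 0.5576 -0.0333  0.0243] -0.014234882172623545 -0.0010424371068170788 cent [ 0.5572 -0.033   0.0243] -0.013773195806081127
hole3 [ 0.543  -0.0008  0.0243] 0.021406407173748872 -0.0006881460868150219 cent [ 0.5429 -0.0002  0.0243] 0.021932861966713586
screw [0.5349 0.0171 0.0243] 0.0409894433525737 -0.0004197214680213071 cent [0.5311 0.0221 0.0243] 0.047164326973521235
knobtop [ 0.5784 -0.0773  0.088 ] -0.06287873110186794 -0.0023966867706866103
carriage [ 0.5762 -0.0772  0.05  ] -0.06192155657162398 -0.0004208829851412507
tri knob [ 0.5771 -0.0768  0.0779]
```

```bash
cat >> h.py <<'E'
from scipy.spatial.transform import Rotation as Ro
def rep(target=None,yaw=23.7,u_yaw=113.7):
    s=monitor.read_state(); R=Ro.from_quat(s["orientation"]).as_matrix()
    a=np.degrees(np.arctan2(R[1,2],R[0,2])); e=(yaw-a+90)%180-90
    print("t",round(s["clock"],2),"p",np.round(s["ee_pos"],4),"xax",np.round(R[:,0],3),"jawyaw",round(a,2),"turn needed",round(e,2),"F",np.round(s["contact_force"],2),"gap",round(s["finger_gap"],4),"q",np.round(s["joints"],2))
    if target is not None: print("shift units",np.round((np.array(target)-s["ee_pos"])/.04,3))
E
python3 -c "
from h import *
rep([.5762,-.0773,.15]); rep(None,113.7)"
```

```text
t 0.6 p [0.1857 0.6229 0.2268] xax [-0.  0. -1.] jawyaw 73.4 turn needed -49.7 F [-0.38 -0.99  0.18] gap 0.092 q [-1.02  0.5  -0.43  1.55  0.22  1.14 -0.21]
shift units [  9.763 -17.505  -1.919]
t 0.6 p [0.1857 0.6229 0.2268] xax [-0.  0. -1.] jawyaw 73.4 turn needed 40.3 F [-0.38 -0.99  0.18] gap 0.092 q [-1.02  0.5  -0.43  1.55  0.22  1.14 -0.21]
```

Emit:
move_arm(
  steps="0.54 -0.97 0 0 0 -0.35 1;0.54 -0.97 0 0 0 -0.35 1;0.54 -0.97 0 0 0 -0.35 1;0.54 -0.97 0 0 0 -0.35 1;0.54 -0.97 0 0 0 -0.35 1;0.54 -0.97 0 0 0 -0.35 1;0.54 -0.97 0 0 0 -0.35 1;0.54 -0.97 0 0 0 -0.35 1",
)

```text
clock: 1.4
ee_pos: [0.3562, 0.3077, 0.2275]
orientation: [-0.301, 0.637, 0.307, 0.64]
contact_force: [0.7, 0.9, -0.3]
finger_gap: 0.092
```

Emit:
move_arm(
  steps="0.54 -0.97 0 0 0 -0.35 1;0.54 -0.97 0 0 0 -0.35 1;0.54 -0.97 0 0 0 -0.35 1;0.54 -0.97 0 0 0 -0.35 1;0.54 -0.97 0 0 0 -0.35 1;0.54 -0.97 0 0 0 -0.35 1;0.54 -0.97 0 0 0 -0.35 1;0 0 0 0 0 0 0.2",
)

```text
clock: 2.2
ee_pos: [0.5154, 0.0175, 0.2315]
orientation: [-0.182, 0.678, 0.184, 0.689]
contact_force: [-0.0, 0.2, 0.5]
finger_gap: 0.0874
```

```bash
python3 -c "
from h import *
rep([.5762,-.0773,.12])"
```

```text
t 2.2 p [0.5154 0.0175 0.2315] xax [ 0.014  0.007 -1.   ] jawyaw 29.93 turn needed -6.23 F [-0.04  0.16  0.48] gap 0.0874 q [-0.12  0.21  0.05  1.91 -0.02  1.01  0.45]
shift units [ 1.521 -2.371 -2.789]
```

Emit:
move_arm(
  steps="0.38 -0.6 -0.7 0 0 -0.25 0.2;0.38 -0.6 -0.7 -0.03 0.05 -0.25 0.2;0.38 -0.6 -0.7 -0.02 0.05 -0.25 0.2;0.38 -0.58 -0.6 0 0 -0.03 0.2;0 0 0 0 0 0 0.2;0 0 0 0 0 0 0.2",
)

```text
clock: 2.8
ee_pos: [0.58, -0.0795, 0.1216]
orientation: [-0.144, 0.69, 0.144, 0.694]
contact_force: [-0.2, 0.0, 1.4]
finger_gap: 0.0551
```

```bash
python3 - <<'E'
from h import *
rep([.5762,-.0773,.12])
for c in("top","side"):
    im=imaging.grab_frame(c); cv2.imwrite(f"pics/{c}2.png",im[:,:,::-1])
    for n in("knob_center",):
        for d in nets.place_of(c,n)[:2]: print(c,n,round(d["conf"],2),onz(c,d["at"],.076))
a=cv2.imread("pics/top2.png")[150:270,300:460];b=cv2.imread("pics/side2.png")[200:320,270:430]
cv2.imwrite("pics/v2.png",cv2.resize(np.hstack([a,b]),None,fx=2.5,fy=2.5,interpolation=cv2.INTER_CUBIC))
E
```

```text
t 2.8 p [ 0.58   -0.0795  0.1216] xax [ 0.006 -0.    -1.   ] jawyaw 23.51 turn needed 0.19 F [-0.18  0.02  1.35] gap 0.0551 q [ 0.01  0.47  0.1   1.83 -0.06  0.84  0.55]
shift units [-0.096  0.054 -0.041]
top knob_center 0.39 [ 0.57757908 -0.07450472  0.076     ]
side knob_center 0.55 [ 0.57839773 -0.08201466  0.076     ]
```

View pics/v2.png

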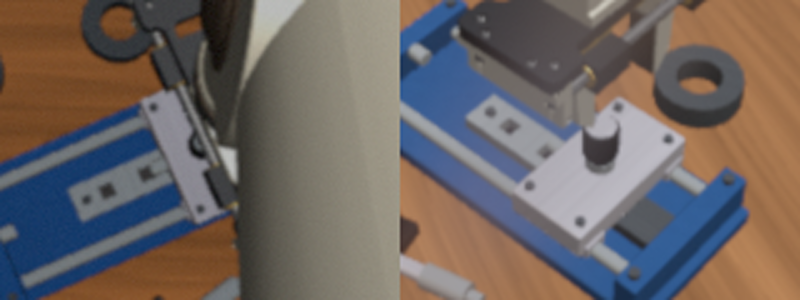

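```bash
python3 - <<'E'
from h import *
j=np.array([.916,.402,0]);p=np.array([.58,-.0795,.1216])
for nm,X in(("f+",p+.028*j),("f-",p-.028*j),("tcp",p),("knobtop",[.5762,-.0773,.088]),("knob base",[.5762,-.0773,.066])):
  q=proj("side",X);r=proj("top",X);print(nm,(q-[270,200])*2.5+[400,0],(r-[300,150])*2.5)
o,d=ray("side",[.6,.55]);print(o,d)
E
```

```text
f+ [639.96073816  67.6229118 ] [199.90397194  94.51778584]
f- [583.41433432 116.965382  ] [231.5017439  161.92966326]
tcp [612.20288658  91.84445148] [215.61664903 128.03980325]
knobtop [603.98232331 126.51095024] [207.02590806 139.52667059]
knob base [603.19616005 148.46701392] [203.50565708 143.4868209 ]
[ 0.31561091 -0.56393249  0.72163484] [ 0.31881456  0.59525232 -0.74385343]
```

Emit:
move_arm(
  steps="-0.09 0.055 -0.5 0 0.04 0.02 0.2;0 0 -0.5 0 0 0 0.2;0 0 -0.4 0 0 0 0;0 0 -0.1 0 0 0 -0.15;0 0 0 0 0 0 -0.3;0 0 0 0 0 0 -0.3",
)

```text
clock: 3.6
ee_pos: [0.5781, -0.072, 0.0686]
orientation: [-0.149, 0.688, 0.148, 0.695]
contact_force: [-3.3, -2.3, -2.3]
finger_gap: 0.0325
```

```bash
python3 -c "
from h import *
rep([.5763,-.0773,.058])"
```

```text
t 3.6 p [ 0.5781 -0.072   0.0686] xax [ 0.011  0.001 -1.   ] jawyaw 24.19 turn needed -0.49 F [-3.26 -2.26 -2.3 ] gap 0.0325 q [ 0.01  0.54  0.09  1.86 -0.07  0.73  0.56]
shift units [-0.045 -0.133 -0.264]
```

Emit:
move_arm(
  steps="-0.05 -0.13 -0.1 0 0.05 -0.05 -0.3;-0.02 -0.03 -0.1 0 0 0 -0.3;0 0 0 0 0 0 -0.3",
)

```text
clock: 3.9
ee_pos: [0.5781, -0.0784, 0.0628]
orientation: [-0.146, 0.689, 0.145, 0.695]
contact_force: [0.9, 0.4, 0.3]
finger_gap: 0.0323
```

```bash
python3 -c "
from h import *
rep([.5763,-.0773,.058])"
```

```text
t 3.9 p [ 0.5781 -0.0784  0.0628] xax [ 0.01   0.001 -1.   ] jawyaw 23.76 turn needed -0.06 F [0.92 0.44 0.25] gap 0.0323 q [ 0.02  0.55  0.09  1.86 -0.07  0.72  0.57]
shift units [-0.044  0.028 -0.121]
```

Emit:
move_arm(
  steps="-0.05 0.02 -0.1 0 0.07 0 -0.3;-0.02 0.01 -0.05 0 0 0 -0.4;0 0 0 0 0 0 -0.44;0 0 0 0 0 0 -0.44",
)

```text
clock: 4.3
ee_pos: [0.5762, -0.0771, 0.0571]
orientation: [-0.145, 0.691, 0.146, 0.692]
contact_force: [-1.2, -1.1, 0.8]
finger_gap: 0.0257
```

```bash
python3 -c "
from h import *
rep([.5763,-.0773,.058])"
```

```text
t 4.3 p [ 0.5762 -0.0771  0.0571] xax [ 0.001  0.001 -1.   ] jawyaw 23.77 turn needed -0.07 F [-1.21 -1.07  0.8 ] gap 0.0257 q [ 0.02  0.56  0.09  1.86 -0.07  0.72  0.56]
shift units [ 0.002 -0.006  0.022]
```

Emit:
move_arm(
  steps="0 0 0 0 0 0 -1;0 0 0 0 0 0 -1;0 0 0 0 0 0 -1;0 0 0.1 0 0 0 -1;0 0 0.1 0 0 0 -1;0 0 0.05 0 0 0 -1",
)

```text
clock: 4.9
ee_pos: [0.5755, -0.0768, 0.0656]
orientation: [-0.145, 0.692, 0.146, 0.692]
contact_force: [2.1, -0.9, -10.3]
finger_gap: 0.0246
```

```bash
python3 -c "
from h import *
rep([.5763,-.0773,.0696])"
```

```text
t 4.9 p [ 0.5755 -0.0768  0.0656] xax [-0.     0.001 -1.   ] jawyaw 23.78 turn needed -0.08 F [  2.11  -0.88 -10.34] gap 0.0246 q [ 0.02  0.55  0.09  1.86 -0.07  0.74  0.56]
shift units [ 0.019 -0.012  0.1  ]
```

Emit:
move_arm(
  steps="0 0 0.06 0 0 0 -1;0.01 -0.01 0.05 0 0 0 -1;0 0 0.03 0 0 0 -1",
)

```text
clock: 5.2
ee_pos: [0.5753, -0.0765, 0.0703]
orientation: [-0.145, 0.692, 0.147, 0.691]
contact_force: [2.7, -0.1, -11.3]
finger_gap: 0.0245
```

```bash
cat >> h.py <<'E'
P0=np.array([.5762,-.0771]);U=np.array([-.402,.9157]);J=np.array([.9157,.402])
def slide():
    s=monitor.read_state();p=np.array(s["ee_pos"]);f=np.array(s["contact_force"])
    R=Ro.from_quat(s["orientation"]).as_matrix()
    print("t %.2f along %.1f across %.1f z %.1f mm Fu %.1f Fj %.1f Fz %.1f gap %.1f yaw %.1f"%(s["clock"],*(1e3*np.array([(p[:2]-P0)@U,(p[:2]-P0)@J,p[2]])),f[:2]@U,f[:2]@J,f[2],s["finger_gap"]*1e3,np.degrees(np.arctan2(R[1,2],R[0,2]))),"xax",np.round(R[:,0],3),"q7",round(s["joints"][6],2))
E
python3 -c "
from h import *
slide()"
```

```text
t 5.20 along 0.9 across -0.5 z 70.3 mm Fu -1.2 Fj 2.5 Fz -11.3 gap 24.5 yaw 23.8 xax [-0.002  0.002 -1.   ] q7 0.56
```

Emit:
move_arm(
  steps="-0.06 0.14 0 0 0 0 -1;-0.1 0.23 0 0 0 0 -1;-0.1 0.23 0 0 0 0 -1;-0.1 0.23 0 0 0 0 -1",
)

```text
clock: 5.6
ee_pos: [0.5605, -0.0427, 0.0701]
orientation: [-0.145, 0.692, 0.145, 0.692]
contact_force: [2.5, -1.5, -11.2]
finger_gap: 0.0243
```

```bash
python3 -c "
from h import *
slide()"
```

```text
t 5.60 along 37.8 across -0.5 z 70.1 mm Fu -2.4 Fj 1.7 Fz -11.2 gap 24.3 yaw 23.7 xax [-0.  0. -1.] q7 0.5
```

Emit:
move_arm(
  steps="-0.04 0.09 0 0 0 0 -1;0 0 -0.05 0 0 0 -1;0 0 -0.03 0 0 0 -1;0 0 0 0 0 0 -1",
)

```text
clock: 6.0
ee_pos: [0.5572, -0.0351, 0.0667]
orientation: [-0.146, 0.692, 0.147, 0.691]
contact_force: [1.5, 0.1, -10.5]
finger_gap: 0.024
```

```bash
python3 -c "
from h import *
slide()"
```

```text
t 6.00 along 46.1 across -0.5 z 66.7 mm Fu -0.6 Fj 1.4 Fz -10.5 gap 24.0 yaw 23.9 xax [-0.002  0.002 -1.   ] q7 0.49
```

Emit:
move_arm(
  steps="0 0 0.07 0 0 0 -1;0.03 -0.08 0 0 0 0 -1;0 0 0 0 0 0 -1;0 0 0 0 0 0 -1",
)

```text
clock: 6.4
ee_pos: [0.5584, -0.038, 0.0695]
orientation: [-0.145, 0.693, 0.148, 0.691]
contact_force: [2.2, 2.7, -12.1]
finger_gap: 0.0243
```

```bash
python3 -c "
from h import *
slide()"
```

```text
t 6.40 along 42.9 across -0.5 z 69.5 mm Fu 1.6 Fj 3.1 Fz -12.1 gap 24.3 yaw 23.9 xax [-0.003  0.003 -1.   ] q7 0.5
```

Emit:
move_arm(
  steps="0 0 -0.04 0 0 0 -1;0 0 -0.02 0 0 0 -1;0 0 0 0 0 0 -0.3;0 0 0 0 0 0 -0.3;0 0 0 0 0 0 -0.1;0 0 0 0 0 0 -0.1",
)

```text
clock: 7.0
ee_pos: [0.5609, -0.0398, 0.0705]
orientation: [-0.145, 0.691, 0.146, 0.693]
contact_force: [0.2, 0.6, 1.3]
finger_gap: 0.0403
```

```bash
python3 -c "
from h import *
slide()"
```

```text
t 7.00 along 40.4 across 1.0 z 70.5 mm Fu 0.5 Fj 0.4 Fz 1.3 gap 40.3 yaw 23.8 xax [ 0.002  0.002 -1.   ] q7 0.5
```

Emit:
move_arm(
  steps="0 0 0.6 0 0 0 0;0 0 0.5 0 0 0 0;0 0 0 0 0 1 0;0 0 0 0 0 1 0;0 0 0 0 0 1 0;0 0 0 0 0 1 0;0 0 0 0 0 1 0;0 0 0 0 0 1 0",
)

```text
clock: 7.8
ee_pos: [0.5633, -0.0416, 0.1212]
orientation: [-0.424, 0.564, 0.422, 0.569]
contact_force: [-0.1, -0.3, 0.5]
finger_gap: 0.0463
```

Emit:
move_arm(
  steps="0 0 0 0 0 1 0;0 0 0 0 0 1 0;0 0 0 0 0 1 0;0 0 0 0 0 1 0;0 0 0 0 0 0.7 0;0 0 0 0 0 0 0",
)

```text
clock: 8.4
ee_pos: [0.5648, -0.0439, 0.1243]
orientation: [0.59, -0.388, -0.587, -0.395]
contact_force: [-0.6, -0.7, 0.8]
finger_gap: 0.0459
```

```bash
python3 - <<'E'
from h import *
slide()
rep([.5584,-.038,.11],113.7)
for c in("top","side"):
    im=imaging.grab_frame(c); cv2.imwrite(f"pics/{c}3.png",im[:,:,::-1])
    for d in nets.place_of(c,"knob_center")[:2]: print(c,round(d["conf"],2),onz(c,d["at"],.085), np.array(d["at"])*[400,640])
for a in(36,40,42,44,46): print(a,proj("side",[*(P0+a/1e3*U),.085]))
a=cv2.imread("pics/top3.png")[150:270,260:420];b=cv2.imread("pics/side3.png")[180:300,250:410]
cv2.imwrite("pics/v3.png",cv2.resize(np.hstack([a,b]),None,fx=2.5,fy=2.5,interpolation=cv2.INTER_CUBIC))
E
```

```text
t 8.40 along 34.9 across 2.9 z 124.3 mm Fu -0.4 Fj -0.9 Fz 0.8 gap 45.9 yaw 112.8 xax [ 0.009  0.006 -1.   ] q7 1.88
t 8.4 p [ 0.5648 -0.0439  0.1243] xax [ 0.009  0.006 -1.   ] jawyaw 112.75 turn needed 0.95 F [-0.65 -0.74  0.82] gap 0.0459 q [ 0.24  0.45 -0.26  1.86  0.14  0.84  1.88]
shift units [-0.159  0.149 -0.359]
side 0.48 [ 0.56012429 -0.04103457  0.085     ] [239.92 333.12]
36 [334.78742657 240.87250387]
40 [332.97410023 239.69339127]
42 [332.07058237 239.1058802 ]
44 [331.16915168 238.51972631]
46 [330.26980096 237.93492492]
```

View pics/v3.png

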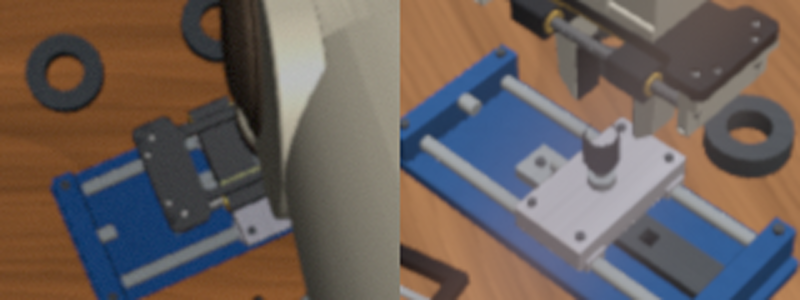

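```bash
python3 - <<'E'
from h import *
f=lambda u,v:[(180+(v+.5)/2.5-.5)/400,(250+(u-400+.5)/2.5-.5)/640]
g=lambda u,v,z:onz("side",f(u,v),z)[:2]
for n,p,z in(("first",(648,235),.024),("hole3",(540,163),.0243),("knobtop",(603,133),.0973),("knobbot",(602,180),.058)):
  X=g(*p,z);print(n,(X-P0)@U*1e3,(X-P0)@J*1e3)
cc=[g(*p,.05) for p in((517,200),(580,252),(686,158),(622,122))];m=sum(cc)/4;print((m-P0)@U*1e3,(m-P0)@J*1e3)
E
```

```text
first 4.366914319860845 0.5543094984118829
hole3 105.05288906705418 -0.6374392835111
knobtop 45.18545555459162 0.7381155826273917
knobbot 41.25269380707515 -5.00210324368557
44.90675687168085 -0.5566566235268473
```

Emit:
move_arm(
  steps="-0.13 0.2 -0.1 0 0 0.1 0;-0.03 0.03 -0.2 -0.04 0.06 0 -0.05;0 0 0 0 0 0 -0.1;0 0 0 0 0 0 -0.1",
)

```text
clock: 9.0
ee_pos: [0.5571, -0.0327, 0.1108]
orientation: [-0.591, 0.389, 0.591, 0.388]
contact_force: [-0.3, 0.4, -0.4]
finger_gap: 0.0414
```

```bash
python3 -c "
from h import *
slide();rep([*(P0+.043*U),.066],113.7)"
```

```text
t 9.00 along 48.3 across 0.4 z 110.8 mm Fu 0.5 Fj -0.1 Fz -0.4 gap 41.4 yaw 113.4 xax [-0.001 -0.001 -1.   ] q7 1.86
t 9.0 p [ 0.5571 -0.0327  0.1108] xax [-0.001 -0.001 -1.   ] jawyaw 113.37 turn needed 0.33 F [-0.33  0.39 -0.4 ] gap 0.0414 q [ 0.21  0.46 -0.26  1.88  0.16  0.82  1.86]
shift units [ 0.045 -0.126 -1.119]
```

Emit:
move_arm(
  steps="0.04 -0.1 0 0 0 0.04 0;0 0 0 0 0 0 0;0 0 -0.2 0 0 0 0;0 0 -0.4 0 0 0 0;0 0 -0.3 0 0 0 0;0 0 -0.1 0 0 0 0;0 0 0 0 0 0 0",
)

```text
clock: 9.7
ee_pos: [0.5593, -0.038, 0.0682]
orientation: [0.592, -0.387, -0.592, -0.387]
contact_force: [-0.4, 0.6, -0.1]
finger_gap: 0.046
```

```bash
python3 -c "
from h import *
slide()"
```

```text
t 9.70 along 42.6 across 0.2 z 68.2 mm Fu 0.7 Fj -0.1 Fz -0.1 gap 46.0 yaw 113.6 xax [-0.    -0.001 -1.   ] q7 1.85
```

Emit:
move_arm(
  steps="0 0 0 0 0 0 -0.22;0 0 0 0 0 0 -0.22;0 0 0 0 0 0 -0.22",
)

```text
clock: 10.0
ee_pos: [0.5598, -0.038, 0.0688]
orientation: [0.592, -0.387, -0.591, -0.387]
contact_force: [-0.1, 0.4, -1.2]
finger_gap: 0.036
```

Emit:
move_arm(
  steps="-0.02 0.046 0 0 0 0 -0.22;-0.02 0.046 0 0 0 0 -0.22",
)

```text
clock: 10.2
ee_pos: [0.5588, -0.0344, 0.0696]
orientation: [0.592, -0.387, -0.591, -0.387]
contact_force: [-0.7, 0.7, -0.3]
finger_gap: 0.0359
```

```bash
python3 -c "
from h import *
slide()"
```

```text
t 10.20 along 46.1 across 1.3 z 69.6 mm Fu 0.9 Fj -0.4 Fz -0.3 gap 35.9 yaw 113.6 xax [ 0.002 -0.001 -1.   ] q7 1.84
```

Emit:
move_arm(
  steps="-0.02 0.023 -0.02 0 0 0 -0.22;-0.015 0.023 -0.01 0 0 0 -0.22",
)

```text
clock: 10.4
ee_pos: [0.5576, -0.032, 0.0688]
orientation: [0.593, -0.387, -0.591, -0.387]
contact_force: [0.8, -0.8, 0.4]
finger_gap: 0.036
```

```bash
python3 -c "
from h import *
slide()"
```

```text
t 10.40 along 48.8 across 1.1 z 68.8 mm Fu -1.1 Fj 0.4 Fz 0.4 gap 36.0 yaw 113.6 xax [ 0.003 -0.001 -1.   ] q7 1.84
```

Emit:
move_arm(
  steps="-0.015 0.02 0 0 0 0 -0.22",
)

```text
clock: 10.5
ee_pos: [0.5569, -0.031, 0.0688]
orientation: [0.593, -0.387, -0.591, -0.387]
contact_force: [0.9, 0.8, -0.2]
finger_gap: 0.0359
```

Emit:
move_arm(
  steps="-0.015 0.02 0 0 0 0 -0.22",
)

```text
clock: 10.6
ee_pos: [0.5566, -0.0306, 0.0689]
orientation: [0.593, -0.387, -0.59, -0.387]
contact_force: [2.0, -1.8, -2.4]
finger_gap: 0.0359
```

```bash
python3 -c "
from h import *
slide()"
```

```text
t 10.60 along 50.4 across 0.8 z 68.9 mm Fu -2.4 Fj 1.1 Fz -2.4 gap 35.9 yaw 113.6 xax [ 0.004 -0.002 -1.   ] q7 1.83
```

Emit:
move_arm(
  steps="-0.012 0.025 0 0 0 0 -0.22",
)

```text
clock: 10.7
ee_pos: [0.5565, -0.0303, 0.0689]
orientation: [0.593, -0.387, -0.59, -0.387]
contact_force: [1.8, -1.8, -2.0]
finger_gap: 0.0358
```

Emit:
move_arm(
  steps="-0.012 0.025 0 0 0 0 -0.22",
)

```text
clock: 10.8
ee_pos: [0.5563, -0.0299, 0.0689]
orientation: [0.594, -0.387, -0.59, -0.387]
contact_force: [1.4, -2.4, -2.1]
finger_gap: 0.0355
```

```bash
python3 -c "
from h import *
slide()"
```

```text
t 10.80 along 51.2 across 0.7 z 68.9 mm Fu -2.7 Fj 0.3 Fz -2.1 gap 35.5 yaw 113.6 xax [ 0.005 -0.003 -1.   ] q7 1.83
```

Emit:
move_arm(
  steps="-0.015 0.033 0 -0.02 0.03 0 -0.22",
)

```text
clock: 10.9
ee_pos: [0.5557, -0.0292, 0.0689]
orientation: [0.593, -0.389, -0.59, -0.386]
contact_force: [1.8, -1.3, -1.2]
finger_gap: 0.0358
```

Emit:
move_arm(
  steps="-0.015 0.033 0 0 0 0 -0.22",
)

```text
clock: 11.0
ee_pos: [0.5551, -0.0279, 0.0689]
orientation: [0.593, -0.389, -0.59, -0.386]
contact_force: [1.0, -1.7, -0.5]
finger_gap: 0.0358
```

```bash
python3 -c "
from h import *
slide()"
```

```text
t 11.00 along 53.6 across 0.5 z 68.9 mm Fu -2.0 Fj 0.2 Fz -0.5 gap 35.8 yaw 113.5 xax [ 0.    -0.006 -1.   ] q7 1.82
```

```bash
python3 - <<'E'
from h import *
im=imaging.grab_frame("side"); b=im[180:300,250:410,::-1]
slide()
for a in (46,48):
  for z in(.076,.0853): print(a,z,(proj("side",[*(P0+a/1e3*U),z])-[250,180])*4.5)
cv2.imwrite("pics/v4.png",cv2.resize(b,None,fx=4.5,fy=4.5,interpolation=cv2.INTER_CUBIC))
E
```

```text
t 11.05 along 54.0 across 0.5 z 68.9 mm Fu -0.6 Fj 0.3 Fz 0.4 gap 35.8 yaw 113.5 xax [ 0.    -0.006 -1.   ] q7 1.82
46 0.076 [361.33287038 276.9831382 ]
46 0.0853 [361.21011595 260.16058624]
48 0.076 [357.32385676 274.35774995]
48 0.0853 [357.17140014 257.53504465]
```

View pics/v4.png

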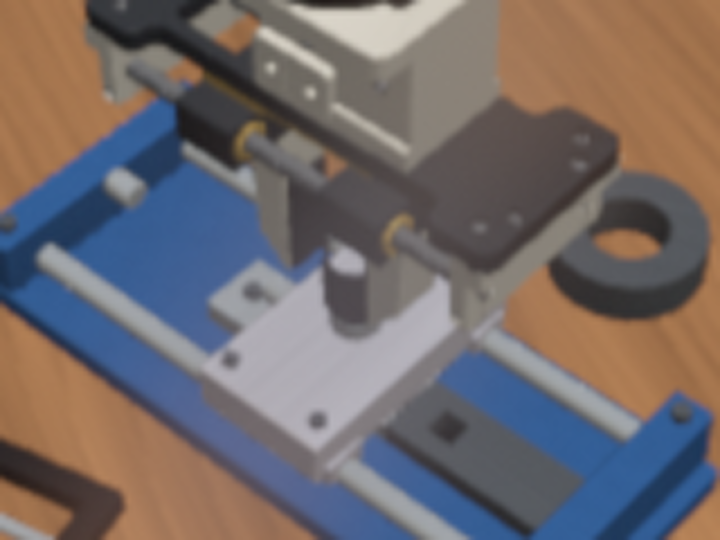

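Emit:
move_arm(
  steps="0.02 -0.05 0 0 0.02 0 -0.1;0.02 -0.05 0 0 0 0 0;0.01 -0.02 0 0 0 0 0.1;0 0 0 0 0 0 0.1",
)

```text
clock: 11.45
ee_pos: [0.5561, -0.0306, 0.0687]
orientation: [-0.591, 0.389, 0.592, 0.385]
contact_force: [-0.4, 0.5, -0.6]
finger_gap: 0.0501
```

```bash
python3 -c "
from h import *
slide()"
```

```text
t 11.45 along 50.6 across 0.3 z 68.7 mm Fu 0.6 Fj -0.2 Fz -0.6 gap 50.1 yaw 113.6 xax [-0.004 -0.004 -1.   ] q7 1.83
```

Contact is free. Next I'll rise and move the arm well clear so both cameras can see the bench.

Emit:
move_arm(
  steps="0 0 0.3 0 0 0 0.1;0 0 0.8 0 0 0 0.1;0 0 1 0 0 0 0.1;0 0 1 0 0 0 0.1;0 0.9 0.5 0 0 0 0.1;0 0.9 0.3 0 0 0 0.1;0 0.9 0 0 0 0 0.1;0 0.9 0 0 0 0 0.1",
)

```text
clock: 12.25
ee_pos: [0.5547, 0.1108, 0.2378]
orientation: [0.59, -0.393, -0.588, -0.389]
contact_force: [0.6, -0.1, -0.8]
finger_gap: 0.0504
```

Emit:
move_arm(
  steps="-0.2 0.9 0 0 0 0 0.1;-0.2 0.9 0 0 0 0 0.1;-0.2 0.9 0 0 0 0 0.1;-0.2 0.9 0 0 0 0 0.1;0 0 0 0 0 0 0.1",
)

```text
clock: 12.75
ee_pos: [0.5193, 0.268, 0.2446]
orientation: [0.592, -0.387, -0.589, -0.39]
contact_force: [-0.1, 0.5, -0.2]
finger_gap: 0.0504
```

```bash
python3 - <<'E'
from h import *
slide()
v=[]
for c,(r,k) in(("top",(150,270)),("side",(180,250))):
    im=imaging.grab_frame(c); cv2.imwrite(f"pics/{c}5.png",im[:,:,::-1]); v.append(im[r:r+120,k:k+160,::-1])
    for n in("ring_a","micrometer","knob_center"):
      for d in nets.place_of(c,n)[:2]: print(c,n,round(d["conf"],2),np.round(onz(c,d["at"],.076 if n[0]=="k" else 0),4),np.round(np.array(d["at"])*[400,640],1))
for a in (46,48):
  for z in(.088,.0973): print(a,z,(proj("side",[*(P0+a/1e3*U),z])-[250,180])*5)
cv2.imwrite("pics/v5.png",cv2.resize(v[1],None,fx=5,fy=5,interpolation=cv2.INTER_CUBIC))
cv2.imwrite("pics/v6.png",cv2.resize(v[0],None,fx=4,fy=4,interpolation=cv2.INTER_CUBIC))
E
```

```text
t 12.75 along 338.9 across 86.6 z 244.6 mm Fu 0.5 Fj 0.1 Fz -0.2 gap 50.4 yaw 113.3 xax [ 0.005  0.001 -1.   ] q7 1.32
top ring_a 0.83 [ 0.6899 -0.0054  0.    ] [160.9 344.1]
top ring_a 0.67 [0.6469 0.1282 0.    ] [180.  283.7]
top micrometer 0.84 [ 0.4238 -0.062   0.    ] [283.1 371.7]
top micrometer 0.71 [ 0.691  -0.0118  0.    ] [160.4 347. ]
top knob_center 0.47 [ 0.554  -0.0315  0.076 ] [217.8 359.1]
side ring_a 0.91 [0.6429 0.117  0.    ] [202.9 337. ]
side ring_a 0.75 [ 0.6888 -0.0059 -0.    ] [236.3 386.8]
side micrometer 0.87 [ 0.426  -0.0512 -0.    ] [302.8 263.9]
side knob_center 0.48 [ 0.5551 -0.0314  0.076 ] [240.6 328. ]
46 0.088 [401.30459346 283.5883904 ]
46 0.0973 [401.16554806 264.5332863 ]
48 0.088 [396.8074583  280.67113243]
48 0.0973 [396.63477272 261.61627802]
```

View pics/v5.png

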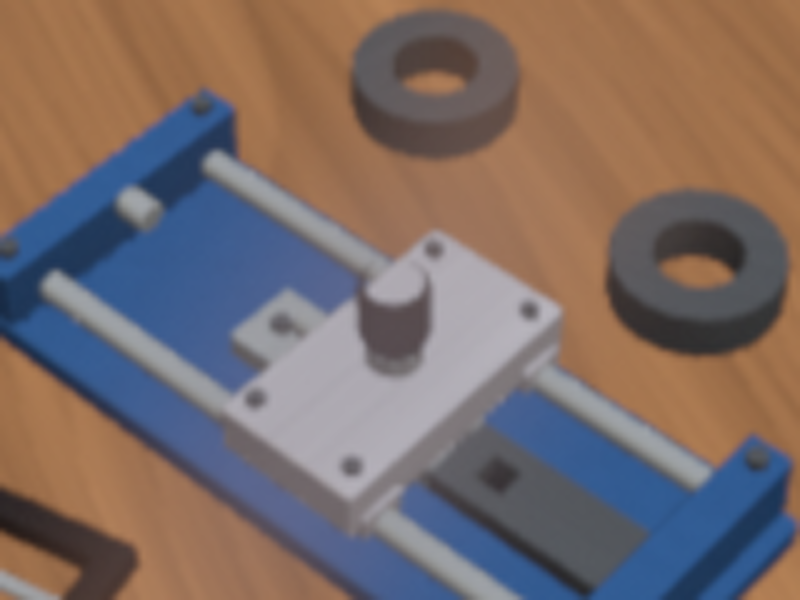

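View pics/v6.png

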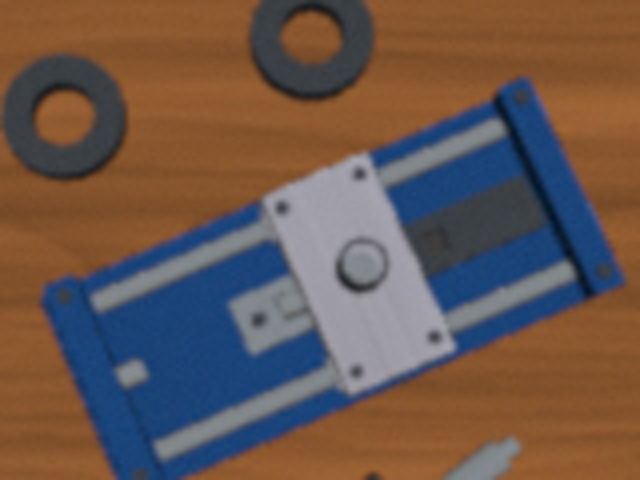

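The side view shows the carriage moved on and the knob low, with its top at about (397,285), where the projection puts a seated knob. In the top view the strip hole at (290,300) now looks light rather than dark, so I'll compare before and after in a rectified view.

```bash
python3 - <<'E'
from h import *
out=[]
for c,n,z in(("top","top0",.0243),("top","top5",.0243),("side","side0",.0243),("side","side5",.0243)):
    im=cv2.imread(f"pics/{n}.png")
    # along -25..115 mm -> 5 px/mm ; across +-20
    src=np.float32([proj(c,[*(P0+a/1e3*U+b/1e3*J),z]) for a,b in((-40,20),(120,20),(120,-20),(-40,-20))])
    H=cv2.getPerspectiveTransform(src,np.float32([[0,0],[640,0],[640,160],[0,160]]))
    w=cv2.warpPerspective(im,H,(640,160),flags=cv2.INTER_CUBIC)
    for a in range(-40,120,10): cv2.line(w,((a+40)*4,150),((a+40)*4,160),(0,255,255) if a%50 else (0,0,255),1)
    out.append(cv2.resize(w,(720,148)))
cv2.imwrite("pics/v7.png",np.vstack(out))
E
```

```text
(no output)
```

View pics/v7.png

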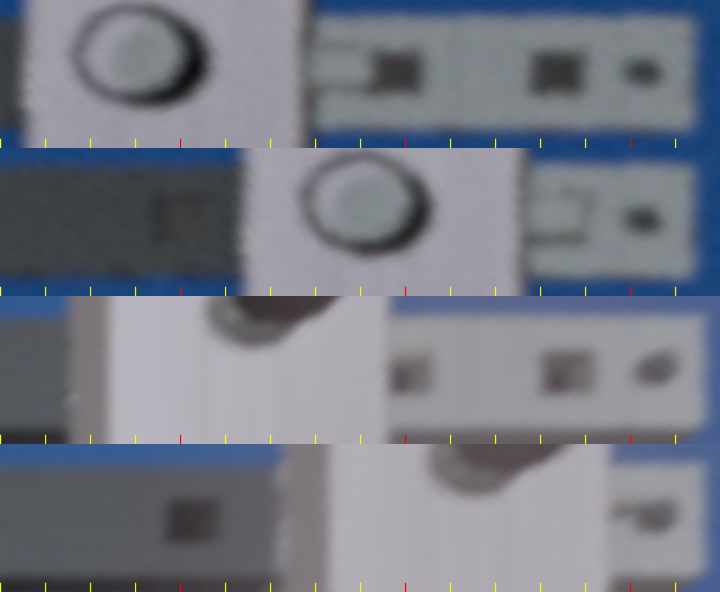

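The tongue seen at the carriage's front edge moves with it and covers the further hole, which explains the change. Hole 2 was about 47.8 mm beyond hole 1. A last numeric check of knob height against the start:

```bash
python3 - <<'E'
from h import *
from scipy.optimize import minimize_scalar,least_squares
for c in("side","top"):
  G=[cv2.resize(cv2.imread(f"pics/{c}{i}.png"),None,fx=4,fy=4,interpolation=cv2.INTER_CUBIC) for i in(0,5)]
  D={}
  for nm,X,r in(("knobtop",[*P0,.083],(22,18)),("corner",[*(P0-.047*J+.0225*U),.05],(14,14)),("corner2",[*(P0-.047*J-.0225*U),.05],(14,14)),("corner3",[*(P0+.047*J+.0225*U),.05],(14,14)),("corner4",[*(P0+.047*J-.0225*U),.05],(14,14))):
    X=np.array(X);p=proj(c,X); q=proj(c,X+np.r_[.0465*U,0]); x,y=(p*4).astype(int);w,h=[int(k*2.2) for k in r]
    T=G[0][y-h:y+h,x-w:x+w]; x2,y2=(q*4).astype(int);m=30
    S=G[1][y2-h-m:y2+h+m,x2-w-m:x2+w+m]
    M=cv2.matchTemplate(S,T,cv2.TM_CCOEFF_NORMED);_,v,_,l=cv2.minMaxLoc(M)
    d=np.array([x2-m+l[0]-x,y2-m+l[1]-y])/4
    s=least_squares(lambda a:proj(c,X+np.r_[a[0]/1e3*U,a[1]/1e3])-p-d,[46,0]).x
    print(c,nm,"score %.2f travel %.1f mm rise %.1f mm"%(v,*s))
E
```

```text
side knobtop score 0.95 travel 46.7 mm rise -0.0 mm
side corner score 0.99 travel 46.7 mm rise 0.1 mm
side corner2 score 0.99 travel 47.0 mm rise 0.4 mm
side corner3 score 0.98 travel 47.2 mm rise 0.0 mm
side corner4 score 0.91 travel 47.6 mm rise -0.7 mm
top knobtop score 0.97 travel 46.3 mm rise -1.9 mm
top corner score 0.98 travel 46.8 mm rise 0.8 mm
top corner2 score 0.99 travel 47.0 mm rise 0.8 mm
top corner3 score 0.98 travel 46.9 mm rise 0.5 mm
top corner4 score 0.98 travel 47.1 mm rise 0.5 mm
```

The knob is back at its starting height (rise 0.0 mm) after 46.9 mm of travel, so the pin is home in the next hole. I'm handing the job in.

```bash
python3 -c "
from h import *
print(workorder.finish_job(), monitor.read_state()['clock'])"
```

```text
the job is handed in; nothing more can be done
the job is handed in; nothing more can be done
```

The carriage is now on its next hole and the pin has snapped home. I handed the job in at about 13 s, well inside the 48 s limit.

- **What I did:** I gripped the knob across the slide and lifted the pin about 13 mm. I carried the carriage short of the hole and let the pin down onto the strip. Then I turned the gripper 90° and nudged the knob forward with one finger, reading at most about 3 N, until the spring seated the pin. After that I backed off and moved clear.
- **Travel and seating:** Matching before and after pictures gave 46.3 to 47.6 mm of travel. The hole spacing measured from the pictures was about 47.8 mm, with 1.5 mm of play each side, so this is the very next hole. In the side view the knob is back at its starting height (0.0 mm rise).
- **Rings and micrometer:** My fingers never went near them. The network positions agree to within about 10 mm of before, which is their own scatter.

**What went less cleanly:**
- On the carry the carriage first overshot to about 46 mm with the pin just clear of the strip (lift about 9.6 mm). I raised it and brought it back to 43 mm before letting go.
- While I was letting go, the carriage may have shifted by a millimetre or two.
- The top view disagreed slightly on knob height (−1.9 mm). That view fixes height poorly.

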